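Clear the riser and run the mirror plate out to the pointer

TASK

Take the hand sweeper by its grip and, with it and not with your fingers, sweep the four loose post collars along the top of the black riser and off its end into the grey tray, leaving the aluminium plate where it is; then stand the sweeper back upright on the table. Next slide the plate, flat on the riser and not lifted, outward over the tray, square to the riser, until its leading edge is level with the thin dark pointer that sticks out from the post beside the tray. The plate would tip over there by itself, so finish while still holding it: level, resting on the riser, touching neither the tray nor the pointer, and do not let go; leave the flask, mouse and pen box alone.

Things in the scene. Friction and masses are not known exactly. Their poses are not given: they have to be found in the camera images.
- riser: Fixed black bench riser, top 116 x 340 mm, top surface 45 mm above the table. Origin: centre of its underside, on the table. Its y axis runs along its length and points outward, towards the end where the tray stands (that end edge is at y = +170 mm); z up.
- tray: Fixed grey open parts tray, outside 150 (x) x 130 (y) x 30 mm high, walls and floor 4 mm, standing on the table close against the riser's outer end, axes parallel to the riser's. Origin: centre of its underside.
- gauge: Fixed dark steel marker beside the tray on the side away from the robot: upright post, 13 mm diameter, 66 mm tall, on a 32 mm foot. A thin black pointer (5 mm thick along y, 10 mm tall, centred 50 mm above the table) reaches 43 mm along -x towards the plate's path. Axes parallel to the riser's. Origin: centre of the foot's underside; the pointer lies on its y = 0 line.
- gauge_tip (a point): End of the pointer, 50 mm above the table (half the height of the plate's edge when it lies on the riser); y axis parallel to the riser's. A plate slid along the middle of the riser passes it with 17 to 24 mm to spare.
- plate: Loose aluminium fixture plate with dark screw holes, 90 (x) x 200 (y) x 10 mm, 0.5 to 0.85 kg in all, flat on the inner part of the riser. Origin: centre of its underside; y points outward along its length (up to 0.06 rad off the riser's at first). An upright square mirror mount (52 x 14 x 52 mm) stands at y = +58 mm, a handle at y = -82 mm. Centre of mass within 5 mm of the origin along y.
- plate_nose (a point): Middle of the plate's outer (leading) edge, at half its thickness: 100 mm along +y from the plate's origin, 5 mm up. Level with the pointer, it hangs 110 to 133 mm out over the riser's end, and the plate tips unless held.
- plate_handle (a point): Centre of the handle's bar, a square black bar of 12 x 12 mm, 70 mm long, running across the plate (along plate x) on two 12 mm legs that start 23 mm either side of the middle; 82 mm from the plate's origin towards -y, 51 mm above its underside (41 mm above its top face). Best taken from above, with the fingers before and behind the bar (closing along plate y).
- sweeper: Loose hand sweeper standing on the table on its foot: black rubber foot 100 (x) x 30 (y) x 28 mm high, on it an upright wooden grip 70 (x) x 16 (y) mm, up to 87 mm above the underside; 0.16 kg. Origin: centre of the underside. It sweeps with its long faces, along its y, and may be used either way round.
- sweeper_grip (a point): Middle of the wooden grip, 72 mm above the sweeper's underside; fingers close along sweeper y on 16 mm.
- collar0: One of four alike loose aluminium post collars, a ring 26 mm in diameter and 14 mm high with a 13 mm bore, lying flat on the riser between the plate's leading edge and the riser's outer end (at least 50 mm from the plate's edge). Origin: centre of its underside.
- collar1: One of four alike loose aluminium post collars, a ring 26 mm in diameter and 14 mm high with a 13 mm bore, lying flat on the riser between the plate's leading edge and the riser's outer end (at least 50 mm from the plate's edge). Origin: centre of its underside.
- collar2: One of four alike loose aluminium post collars, a ring 26 mm in diameter and 14 mm high with a 13 mm bore, lying flat on the riser between the plate's leading edge and the riser's outer end (at least 50 mm from the plate's edge). Origin: centre of its underside.
- collar3: One of four alike loose aluminium post collars, a ring 26 mm in diameter and 14 mm high with a 13 mm bore, lying flat on the riser between the plate's leading edge and the riser's outer end (at least 50 mm from the plate's edge). Origin: centre of its underside.
- flask: Bystander: dark steel flask, 70 mm in diameter, 190 mm tall, standing. Origin: centre of its underside.
- mouse: Bystander: black computer mouse, 100 x 58 x 28 mm. Origin: centre of its underside.
- pens: Bystander: green open pen box, 70 x 120 x 40 mm. Origin: centre of its underside.

How it is judged:
By the outcome, as a careful person would: the job done as asked, in the order asked, and still so for the second after the job is handed in, while the arm keeps its last pose, push and grip.
It also fails if it takes over 61 s, if anything falls off the work surface, if the arm or the gripper's body presses on something with over 40 N, if the wrist force passes 120 N, or if a joint passes its speed limit or range.

ROBOT

A 6-joint arm with a two-finger parallel gripper is mounted at the origin on the work surface. World frame = base frame: x ahead of the robot, y to its left, z up, the work surface at z = 0. Lengths are in m, angles in rad, forces in N, time in s.
With the tool pointing down it reaches from about 0.35 to 0.975 m from the base axis. Payload 4.9 kg.
Tool frame: the origin (TCP) lies on the mounting face of the last link; the fingertips stand 173 mm ahead of it and the grasp point (between the pads) lies ctrl.pinch_z ahead of it (ctrl.pinch_z is the distance from the TCP to the grasp point, in m); z points along the fingers, y is the line along which they close (so a half turn about z gives the same grasp; the last joint's range is limited). The gripper opens to 85 mm and grips with 20 to 120 N. Pads are 22 mm wide; open, the fingers measure 114 mm over their backs; the gripper's body (76 mm by 85 mm) begins 54 mm behind the grasp point. The pads swing forward as they close: fully open they stand 13 mm farther back than shut.
Start: joints at [1.017, 0.053, 1.613, -0, 1.476, -0.119], TCP at [0.263, 0.567, 0.405] pointing down, gripper open.
Joint ranges: [-3.01, 3.01], [-1.01, 2.22], [0.06, 2.58], [-1.02, 4.17], [0.09, 2.62], [-3.14, 3.14]. Speed limits (rad/s): [2.57, 2.57, 3.14, 3.14, 3.14, 3.14].

INTERFACE

Orientations are given as a rotation vector (axis times angle).
In Python, from station import telemetry, eyes, ctrl gives the robot as it stands.
- The arm moves only by the tool apply_moves, never from a script. Its argument "plan" is a list of rows, each a list of 5 numbers: the finger opening in m, from 0 to 0.0854, then the shift along the tool's x, y, z in m, then the turn about the tool's z in rad. In form: [[jaw, x, y, z, roll], ...]. A call has 1 to 12 rows; each row is the pose to reach, as a shift and turn from the pose commanded when the call began, along the tool's axes at that moment; what a row does not reach only later rows make up. A row lasts 1/12 s, in which the tool goes at most 41.7 mm and 7.16 degrees, less where a joint would pass 70% of its speed; a pose out of reach is approached as far as the arm can. A call with a gripper value outside its range is refused whole. The fingers move at their own pace and stop on an object; "newtons" is the grip in N (left out, the last holds). Time passes only in rows, so rows that repeat a pose let the fingers close. It gives the time, the measured TCP pose, the force, the opening and the grip force at its end, in the units of the state.
- telemetry.get_obs(): the state, without advancing time (a new reading comes with each control period).
- eyes.get_image(name): name is "side" or "top" or "wrist"; returns a dict with "img" (480x640x3 uint8, blue, green, red), "range_z" (480x640 float32, m along the optical axis (not along the pixel's ray), 0 where there is no reading), "K" (3x3 intrinsics, pixels), "dist_coeffs" ([k1, k2, p1, p2, k3] as OpenCV has them; the pictures are not rectified), "pose" (4x4, takes a point from camera to world coordinates); the wrist camera has in their place "hand_eye" (4x4, takes a point from camera to tool coordinates, whose origin is the TCP and whose axes are the flange's). Camera axes: x right, y down, z forward; pixel columns grow to the right and rows downward; lengths in m; the calibration is good to about 2 mm. A picture is of the moment at which its call begins: read the wrist's pose just before it.
- ctrl.finish_job(): hands the job in; it is judged then, once.
Trained networks look in a picture, given as the dict that the camera call returned (one of the last four; its "shot" number tells which), for a name from the list of things; names that differ only in an ending like _2 or _b are one class to them, and where a whole thing is asked for, a point or a joint stands for the part that bears it (a point fixed in the world has none). Each returns a list of dicts, best first, with "confidence" (0 to 1); they miss things now and then, are a little off and sometimes report something else, mostly with a low value. They report only what shows in the picture. A call takes as long as a camera call.
- eyes.search_frame(thing, picture): "box" ([left, top, right, bottom] in pixels, round what is visible of it).
- eyes.outline_of(thing, picture): "region" (480x640 bool, what is visible of it) and "box" ([left, top, right, bottom] in pixels, round what is visible of it).
- eyes.tip_of(thing, picture): "point" ([column, row] in pixels: a listed point, or the origin of a listed thing).
The state is a dict: "t": time; "q": joint angles; "dq": joint speeds; "effort": joint torques, N m; "tool_pos": TCP position; "tool_rot": TCP orientation; "contact_force": force on the tool from outside, world axes, zero at the start; "wrist_torque": the same for the moment, N m; "opening": finger opening in m; "grip_force": force on a finger pad.
Only numpy, scipy, OpenCV 4.12 (cv2) and the standard library are available. Lean on these libraries where they do the work, as an engineer would, in place of code of your own. Each camera call takes 0.05 s, during which the arm holds its last target. There are 200 camera calls.

## Working session

There is one attempt and no reset: what is moved stays moved. The work goes in short steps, Python scripts to look and compute and a tool call to move; the robot and the scene stay as the last step left them, time stands still between calls to the robot, and variables do not carry over. Pictures are saved under pics/ and viewed, at most 10 in all, crops included, and the job is handed in when it is done.

Besides the shell and the picture viewer there is one more tool, called after "Request:" by a JSON object that holds its "api" and its "payload", one argument or row to a line. apply_moves: Moves the arm, as the interface text tells. Its arguments: {"type":"object","properties":{"plan":{"type":"array","items":{"type":"array","items":{"type":"number"}}},"newtons":{"type":"number"}},"required":["plan"]}

```bash
mkdir -p pics; ls
cat > h.py <<'E'
import numpy as np, cv2
from scipy.spatial.transform import Rotation as R
from station import telemetry, eyes, ctrl
def cam(name):
    o=telemetry.get_obs(); p=eyes.get_image(name)
    if 'pose' in p: T=np.array(p['pose'])
    else:
        W=np.eye(4); W[:3,:3]=R.from_rotvec(o['tool_rot']).as_matrix(); W[:3,3]=o['tool_pos']; T=W@np.array(p['hand_eye'])
    return p,T
def ray(p,T,uv):
    n=cv2.undistortPoints(np.array([[uv]],float),np.array(p['K']),np.array(p['dist_coeffs']))[0,0]
    d=T[:3,:3]@np.r_[n,1]; return T[:3,3],d
def at_z(p,T,uv,z):
    o,d=ray(p,T,uv); return o+d*(z-o[2])/d[2]
def cloud(p,T,mask=None):
    z=p['range_z']; m=(z>0) if mask is None else (mask&(z>0))
    v,u=np.nonzero(m)
    n=cv2.undistortPoints(np.c_[u,v].astype(float)[:,None],np.array(p['K']),np.array(p['dist_coeffs']))[:,0]
    return (np.c_[n,np.ones(len(n))]*z[v,u][:,None])@T[:3,:3].T+T[:3,3]
def proj(p,T,X):
    Ti=np.linalg.inv(T); return cv2.projectPoints(np.array(X,float).reshape(-1,1,3),cv2.Rodrigues(Ti[:3,:3])[0],Ti[:3,3],np.array(p['K']),np.array(p['dist_coeffs']))[0][:,0]
E
cat > a.py <<'E'
from h import *
np.set_printoptions(precision=4,suppress=True)
print(telemetry.get_obs(),ctrl.pinch_z)
names="riser tray gauge plate sweeper collar0 flask mouse pens".split()
for c in ("top","side"):
    p,T=cam(c); cv2.imwrite(f'pics/{c}0.png',p['img']); print(c,T[:3,3])
    for n in names:
        for r in eyes.outline_of(n,p)[:(5 if n=='collar0' else 1)]:
            X=cloud(p,T,r['region']); 
            print(n,round(r['confidence'],2),r['box'],len(X), np.median(X,0) if len(X) else '', (np.percentile(X,2,0),np.percentile(X,98,0)) if len(X) else '')
    for n in "riser gauge_tip plate_nose plate_handle sweeper_grip sweeper plate gauge".split():
        for r in eyes.tip_of(n,p)[:1]: print('tip',n,round(r['confidence'],2),r['point'],*[at_z(p,T,r['point'],z)[:2] for z in (0,.05)])
E
python3 a.py
```

```text
pics
{'t': 0.0, 'q': array([ 1.017 ,  0.0534,  1.6143,  0.    ,  1.476 , -0.119 ]), 'dq': array([-0.0012, -0.0018,  0.0003,  0.0003,  0.0006, -0.0002]), 'effort': array([  0.0004, -39.3699, -37.0171,  -0.0001,   0.0073,  -0.    ]), 'tool_pos': array([0.2631, 0.5666, 0.4035]), 'tool_rot': array([-0.6774, -3.067 ,  0.003 ]), 'contact_force': array([-0.4121,  0.3671, -0.3253]), 'wrist_torque': array([0.0293, 0.0004, 0.0028]), 'grip_force': 0.0, 'opening': 0.08572734721727428} 0.1547
top [ 0.4251 -0.0818  1.102 ]
riser 0.65 [213.0, 196.0, 391.1, 275.9] 4634 [0.6055 0.0127 0.0436] (array([ 0.5232, -0.2034,  0.0391]), array([0.6758, 0.1109, 0.0476]))
tray 0.78 [147.5, 180.1, 226.3, 260.4] 4616 [0.6473 0.1853 0.0033] (array([ 0.5705,  0.1154, -0.0015]), array([0.7203, 0.2492, 0.0302]))
gauge 0.48 [167.5, 159.5, 183.2, 185.8] 276 [0.7495 0.2027 0.0219] (array([ 0.7148,  0.1891, -0.0014]), array([0.7687, 0.2133, 0.0668]))
plate 0.61 [289.4, 205.6, 392.7, 274.2] 4516 [ 0.588  -0.1325  0.0539] (array([ 0.5354, -0.2259,  0.0483]), array([ 0.6443, -0.0359,  0.1054]))
sweeper 0.7 [280.2, 298.3, 30
[... 3334 characters left out ...]
 0.0299]))
pens 0.89 [321.3, 151.3, 350.5, 189.1] 922 [ 0.6551 -0.383   0.022 ] (array([ 0.6048, -0.4483, -0.0007]), array([ 0.7014, -0.3159,  0.0409]))
tip riser 0.96 [318.4, 263.2] [ 0.5999 -0.0496] [ 0.5867 -0.0095]
tip gauge_tip 0.71 [334.6, 176.8] [ 0.6512 -0.38  ] [ 0.6349 -0.3195]
tip plate_nose 0.68 [312.5, 251.0] [ 0.6256 -0.0834] [ 0.6108 -0.0412]
tip plate_handle 0.82 [345.8, 190.8] [ 0.6038 -0.3279] [ 0.5903 -0.2706]
tip sweeper_grip 0.69 [392.4, 264.4] [ 0.4273 -0.0955] [ 0.4247 -0.0525]
tip sweeper 0.73 [391.0, 281.9] [ 0.4207 -0.042 ] [ 0.4185 -0.0023]
tip plate 0.7 [330.7, 230.8] [ 0.6014 -0.1634] [ 0.5881 -0.1162]
tip gauge 0.78 [215.7, 335.4] [0.7513 0.204 ] [0.7288 0.2285]
```

```bash
cat > b.py <<'E'
from h import *
np.set_printoptions(precision=4,suppress=True)
P={}
for c in ("top","side"):
    p,T=cam(c); P[c]=cloud(p,T)
    if c=="top": big=cv2.resize(p['img'][140:365,130:450],(800,562),interpolation=cv2.INTER_CUBIC); cv2.imwrite('pics/crop0.png',big)
X=np.vstack([P['top'],P['side']])
def rect(n,lo,hi,zl,zh):
    m=((X>[*lo,zl])&(X<[*hi,zh])).all(1); Y=X[m]
    # trim isolated points
    (c,s,a)=cv2.minAreaRect(Y[:,:2].astype(np.float32)); print(n,len(Y),np.array(c),np.array(s),a,'zmed',np.median(Y[:,2]))
for c in P:
    X=P[c]; print(c)
    rect('plate+riser',(.48,-.3),(.72,.13),.035,.06)
    rect('plate top',(.48,-.3),(.72,-.0),.0505,.06)
    rect('mount',(.48,-.14),(.72,0),.09,.12)
    rect('handle',(.48,-.3),(.72,-.14),.085,.12)
    rect('sweeperfoot',(.35,-.12),(.5,.05),.02,.034)
    rect('grip',(.35,-.12),(.5,.05),.07,.095)
    rect('tray',(.54,.1),(.73,.28),.02,.034)
    rect('gauge post',(.7,.17),(.79,.24),.06,.075)
    rect('pointer',(.69,.17),(.743,.24),.04,.06)
E
python3 b.py
```

```text
top
plate+riser 9180 [ 0.5991 -0.0588] [0.3491 0.117 ] 79.68244934082031 zmed 0.046719186936454604
plate top 3650 [ 0.5896 -0.1308] [0.2    0.0906] 76.09210968017578 zmed 0.05371441386959919
mount 263 [ 0.603  -0.0769] [0.0294 0.0534] 59.248046875 zmed 0.10452913011987908
handle 248 [ 0.5697 -0.2103] [0.0122 0.0697] 76.18643188476562 zmed 0.10003676377837956
sweeperfoot 424 [ 0.4244 -0.0353] [0.0999 0.0302] 18.425870895385742 zmed 0.026842636797524633
grip 326 [ 0.4243 -0.0354] [0.0697 0.016 ] 18.458635330200195 zmed 0.08523423762048643
tray 667 [0.6434 0.1692] [0.1557 0.1506] 79.7066650390625 zmed 0.027786446685308164
gauge post 36 [0.7546 0.2036] [0.0122 0.0113] 51.92133712768555 zmed 0.06495795035882257
pointer 61 [0.7282 0.2084] [0.0062 0.0306] 80.56326293945312 zmed 0.052217156802567555
side
plate+riser 5313 [ 0.5989 -0.0583] [0.3515 0.1177] 79.73865509033203 zmed 0.04553252218093018
plate top 1723 [ 0.5898 -0.1305] [0.2031 0.0918] 76.32122802734375 zmed 0.05401235974398011
mount 221 [ 0.6009 -0.0766] [0.0334 0.0516] 62.935157775878906 zmed 0.10241474551733121
handle 188 [ 0.5701 -0.2103] [0.0162 0.072 ] 75.23595428466797 zmed 0.0984595875160959
sweeperfoot 358 [ 0.4236 -0.0346] [0.1008 0.033 ] 18.684261322021484 zmed 0.026879158326347852
grip 311 [ 0.4239 -0.0342] [0.0699 0.0186] 19.76443099975586 zmed 0.08414647493886473
tray 843 [0.6438 0.1688] [0.1541 0.1523] 79.34626007080078 zmed 0.02738891606644811
gauge post 36 [0.7547 0.2016] [0.0109 0.0128] 15.519519805908203 zmed 0.06482217558282899
pointer 68 [0.7269 0.2071] [0.0062 0.032 ] 78.76417541503906 zmed 0.05315134316500797
```

View pics/crop0.png

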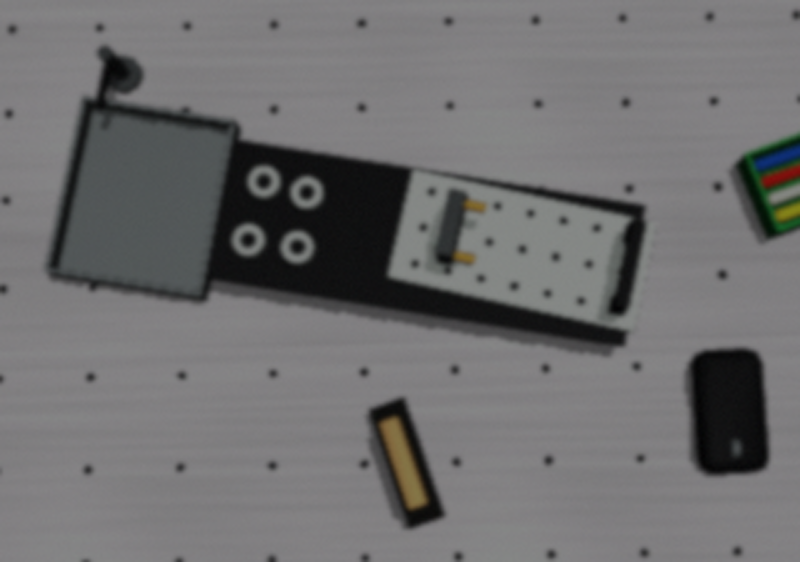

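```bash
cat >> h.py <<'E'
def go(x,y,z,ang=None):
    "shift in tool axes to bring the grasp point to x,y,z with the closing line at world angle ang (deg)"
    o=telemetry.get_obs(); M=R.from_rotvec(o['tool_rot']).as_matrix(); p=np.array(o['tool_pos'])+M[:,2]*ctrl.pinch_z
    s=M.T@(np.array([x,y,z])-p); a=np.degrees(np.arctan2(M[1,1],M[0,1])); d=0 if ang is None else (ang-a+90)%180-90
    print('pinch',p.round(4),'ang',a.round(2),'tilt',M[:,2].round(4),'-> shift',s.round(4),'roll',-np.radians(d).round(4))
E
python3 -c "
from h import *
go(.4243,-.035,.16,108.5)"
```

```text
pinch [0.2633 0.5668 0.25  ] ang 65.09 tilt [-0. -0. -1.] -> shift [-0.3996 -0.478   0.09  ] roll -0.7577
```

Request:
{"api": "apply_moves", "payload": {
  "plan": [
    [0.085, -0.4, -0.478, 0.06, -0.758],
    [0.085, -0.4, -0.478, 0.06, -0.758],
    [0.085, -0.4, -0.478, 0.06, -0.758],
    [0.085, -0.4, -0.478, 0.06, -0.758],
    [0.085, -0.4, -0.478, 0.06, -0.758],
    [0.085, -0.4, -0.478, 0.06, -0.758],
    [0.085, -0.4, -0.478, 0.06, -0.758],
    [0.085, -0.4, -0.478, 0.06, -0.758],
    [0.085, -0.4, -0.478, 0.06, -0.758],
    [0.085, -0.4, -0.478, 0.06, -0.758],
    [0.085, -0.4, -0.478, 0.06, -0.758],
    [0.085, -0.4, -0.478, 0.06, -0.758]
  ]
}}

```text
t: 2.9
tool_pos: [0.3893, 0.0946, 0.3581]
tool_rot: [-0.506, 3.099, -0.0]
contact_force: [1.4, 0.6, -0.2]
opening: 0.0853
grip_force: 0.0
```

```bash
python3 -c "
from h import *
go(.4243,-.035,.16,108.5)"
```

```text
pinch [0.3896 0.0946 0.2034] ang 108.54 tilt [ 1.7e-03  1.0e-04 -1.0e+00] -> shift [ 0.0084 -0.1339  0.0435] roll 0.0007
```

Request:
{"api": "apply_moves", "payload": {
  "plan": [
    [0.085, 0.008, -0.13, 0.04, 0],
    [0.085, 0.008, -0.13, 0.04, 0],
    [0.085, 0.008, -0.13, 0.04, 0],
    [0.085, 0.008, -0.13, 0.04, 0],
    [0.085, 0.008, -0.13, 0.04, 0],
    [0.085, 0.008, -0.13, 0.04, 0]
  ]
}}

```text
t: 3.4
tool_pos: [0.4232, -0.0295, 0.3179]
tool_rot: [0.503, -3.101, -0.001]
contact_force: [0.5, 0.7, 0.3]
opening: 0.0852
grip_force: 0.0
```

```bash
cat > c.py <<'E'
from h import *
p,T=cam('wrist'); cv2.imwrite('pics/w1.png',p['img'])
X=cloud(p,T); m=((X>[.35,-.12,.07])&(X<[.5,.05,.095])).all(1); Y=X[m]
print(len(Y),cv2.minAreaRect(Y[:,:2].astype(np.float32)),np.median(Y[:,2]))
r=eyes.tip_of('sweeper_grip',p)
if r: print(r[0]['confidence'],at_z(p,T,r[0]['point'],.072))
go(.4243,-.035,.072,108.5)
E
python3 c.py
```

```text
2753 ((0.4249108135700226, -0.035225845873355865), (0.06962456554174423, 0.015849683433771133), 18.438350677490234) 0.08612720171920721
0.87 [ 0.4255363  -0.03449776  0.072     ]
pinch [ 0.4234 -0.0283  0.1637] ang 108.6 tilt [ 9.e-04  3.e-04 -1.e+00] -> shift [ 0.0014 -0.0066  0.0917] roll 0.0017
```

Request:
{"api": "apply_moves", "payload": {
  "plan": [
    [0.085, 0.001, -0.007, 0.03, 0],
    [0.085, 0.001, -0.007, 0.06, 0],
    [0.085, 0.001, -0.007, 0.085, 0],
    [0.085, 0.001, -0.007, 0.092, 0],
    [0.085, 0.001, -0.007, 0.092, 0],
    [0.0, 0.001, -0.007, 0.092, 0],
    [0.0, 0.001, -0.007, 0.092, 0],
    [0.0, 0.001, -0.007, 0.092, 0],
    [0.0, 0.001, -0.007, 0.092, 0],
    [0.0, 0.001, -0.007, 0.092, 0],
    [0.0, 0.001, -0.007, 0.092, 0],
    [0.0, 0.001, -0.007, 0.092, 0]
  ],
  "newtons": 45
}}

```text
t: 4.5
tool_pos: [0.4249, -0.0365, 0.2267]
tool_rot: [-0.505, 3.099, -0.001]
contact_force: [-1.3, -0.8, 3.6]
opening: 0.0152
grip_force: 49.8
```

```bash
cat >> h.py <<'E'
D=np.array([np.cos(np.radians(79.7)),np.sin(np.radians(79.7))]); U=np.array([D[1],-D[0]]); O=np.array([.5999,-.0543])
def rv(u,v): return O+u*U+v*D
def uv(xy): r=np.array(xy)[:2]-O; return np.array([r@U,r@D])
E
python3 -c "
from h import *
o=telemetry.get_obs();print(o['opening'],o['grip_force'])
go(.4243,-.035,.18,108.5)
print(rv(0,.055))
go(*rv(0,.055),.18,79.7)"
```

```text
0.01524605973620965 49.77808177471161
pinch [ 0.4251 -0.0366  0.072 ] ang 108.51 tilt [ 1.3e-03 -5.0e-04 -1.0e+00] -> shift [ 1.00e-04  1.60e-03 -1.08e-01] roll 0.0002
[ 6.09734122e-01 -1.86322914e-04]
pinch [ 0.4251 -0.0366  0.072 ] ang 108.51 tilt [ 1.3e-03 -5.0e-04 -1.0e+00] -> shift [-0.1868 -0.0242 -0.1078] roll 0.5028
```

Request:
{"api": "apply_moves", "payload": {
  "plan": [
    [0, 0, 0, -0.03, 0],
    [0, 0, 0, -0.06, 0],
    [0, 0, 0, -0.09, 0],
    [0, 0, 0, -0.108, 0],
    [0, -0.03, -0.004, -0.108, 0.1],
    [0, -0.06, -0.008, -0.108, 0.2],
    [0, -0.09, -0.012, -0.108, 0.3],
    [0, -0.12, -0.016, -0.108, 0.4],
    [0, -0.15, -0.02, -0.108, 0.503],
    [0, -0.18, -0.024, -0.108, 0.503],
    [0, -0.187, -0.024, -0.108, 0.503],
    [0, -0.187, -0.024, -0.108, 0.503]
  ]
}}

```text
t: 5.5
tool_pos: [0.6106, 0.0007, 0.3328]
tool_rot: [-0.28, -3.127, -0.0]
contact_force: [-1.3, 0.6, -1.1]
opening: 0.0157
grip_force: 49.1
```

```bash
cat > d.py <<'E'
from h import *
np.set_printoptions(precision=4,suppress=True)
p,T=cam('wrist'); cv2.imwrite('pics/w2.png',p['img'])
X=cloud(p,T); V=np.c_[(X[:,:2]-O)@U,(X[:,:2]-O)@D,X[:,2]]
m=(np.abs(V[:,0])<.1)&(np.abs(V[:,1])<.2)
print('riser z',np.median(V[m&(V[:,2]>.04)&(V[:,2]<.049)][:,2]))
Y=V[m&(V[:,2]>.035)&(V[:,2]<.049)]; print('riser',np.percentile(Y,[.5,99.5],axis=0))
for r in eyes.outline_of('collar0',p): 
    x=cloud(p,T,r['region']); 
    if len(x): print(round(r['confidence'],2),uv(np.median(x,0)),np.median(x[:,2]))
for r in eyes.outline_of('sweeper',p)[:1]:
    x=cloud(p,T,r['region']); print('sw',r['confidence'],np.percentile(x,[1,99],axis=0))
for n in ('plate_nose',):
    for r in eyes.tip_of(n,p)[:1]: print(n,r['confidence'],uv(at_z(p,T,r['point'],.05)))
go(*rv(0,.055),.12,79.7)
E
python3 d.py
```

```text
riser z 0.04436916039557631
riser [[-0.0573 -0.1652  0.0395]
 [ 0.058   0.1694  0.0481]]
0.9 [0.0244 0.1354] 0.057770755951975006
0.88 [-0.0238  0.1384] 0.05761227597839813
0.8 [-0.0229  0.0999] 0.057888392249414666
0.65 [0.0206 0.1001] 0.057760621652803046
sw 0.9 [[ 0.5599 -0.0108  0.1135]
 [ 0.6366  0.0223  0.1936]]
plate_nose 0.78 [0.0117 0.02  ]
pinch [0.6082 0.0001 0.1787] ang 79.68 tilt [-0.0014  0.     -1.    ] -> shift [-0.0017 -0.      0.0587] roll -0.0003
```

View pics/w2.png

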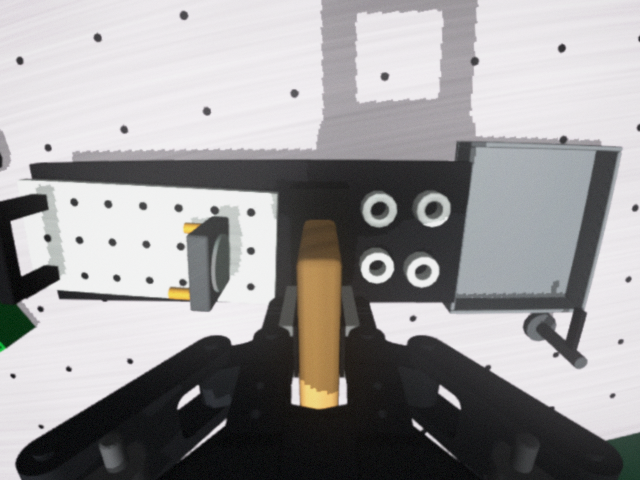

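Request:
{"api": "apply_moves", "payload": {
  "plan": [
    [0, -0.002, 0, 0.03, 0],
    [0, -0.002, 0, 0.05, 0],
    [0, -0.002, 0, 0.0585, 0],
    [0, -0.002, 0, 0.0585, 0],
    [0, -0.002, 0.008, 0.0585, 0],
    [0, -0.002, 0.016, 0.0585, 0],
    [0, -0.002, 0.024, 0.0585, 0],
    [0, -0.002, 0.032, 0.0585, 0],
    [0, -0.002, 0.04, 0.0585, 0],
    [0, -0.002, 0.048, 0.0585, 0],
    [0, -0.002, 0.056, 0.0585, 0],
    [0, -0.002, 0.064, 0.0585, 0]
  ]
}}

```text
t: 6.7
tool_pos: [0.623, 0.0639, 0.2755]
tool_rot: [0.282, 3.129, -0.0]
contact_force: [-0.7, -0.9, -2.1]
opening: 0.0153
grip_force: 49.3
```

```bash
python3 -c "
from h import *
go(*rv(0,.175),.12,79.7)"
```

```text
pinch [0.6231 0.0639 0.1208] ang 79.72 tilt [ 1.e-04 -1.e-04 -1.e+00] -> shift [0.0016 0.0546 0.0008] roll 0.0003
```

Request:
{"api": "apply_moves", "payload": {
  "plan": [
    [0, 0, 0.008, 0, 0],
    [0, 0, 0.016, 0, 0],
    [0, 0, 0.024, 0, 0],
    [0, 0, 0.032, 0, 0],
    [0, 0, 0.04, 0, 0],
    [0, 0, 0.048, 0, 0],
    [0, 0, 0.055, 0, 0],
    [0, 0, 0.06, 0, 0],
    [0, 0, 0.06, 0, 0],
    [0, 0, 0.06, 0, 0],
    [0, 0, 0.06, -0.03, 0],
    [0, 0, 0.06, -0.06, 0]
  ]
}}

```text
t: 7.7
tool_pos: [0.6326, 0.1215, 0.3327]
tool_rot: [-0.282, -3.122, 0.002]
contact_force: [2.0, 0.3, -1.1]
opening: 0.0152
grip_force: 49.2
```

```bash
cat > e.py <<'E'
from h import *
np.set_printoptions(precision=4,suppress=True)
for c in ('top','wrist','side'):
    p,T=cam(c); cv2.imwrite(f'pics/{c}3.png',p['img'])
    for r in eyes.outline_of('collar0',p): 
        x=cloud(p,T,r['region']); 
        if len(x): print(c,round(r['confidence'],2),uv(np.median(x,0)),np.median(x[:,2]))
    if c=='side': cv2.imwrite('pics/sidecrop3.png',cv2.resize(p['img'][170:395,180:440],(780,675))[:600])
go(*rv(0,.055),.16,79.7)
go(.425,-.0366,.18,108.5)
go(.425,-.0366,.072,108.5)
E
python3 e.py
```

```text
wrist 0.95 [0.0278 0.2209] 0.01708598459985597
wrist 0.72 [-0.0332  0.1921] 0.023123660237309857
wrist 0.67 [-0.0258  0.2162] 0.017012888893878114
wrist 0.59 [0.0195 0.2079] 0.023139382699933153
wrist 0.28 [-0.0181  0.1787] 0.2006533771472967
side 0.66 [-0.0279  0.1963] 0.02358886097252877
side 0.65 [-0.0263  0.2141] 0.01548437334978181
side 0.59 [0.0183 0.2014] 0.022383586857337934
side 0.32 [-0.0012 -0.073 ] 0.05456594393698189
pinch [0.6328 0.1216 0.1791] ang 79.68 tilt [-0.0024 -0.0003 -1.    ] -> shift [ 0.0008 -0.1239  0.0192] roll -0.0004
pinch [0.6328 0.1216 0.1791] ang 79.68 tilt [-0.0024 -0.0003 -1.    ] -> shift [ 0.176  -0.1929 -0.0003] roll -0.5031
pinch [0.6328 0.1216 0.1791] ang 79.68 tilt [-0.0024 -0.0003 -1.    ] -> shift [ 0.1758 -0.1928  0.1077] roll -0.5031
```

View pics/sidecrop3.png

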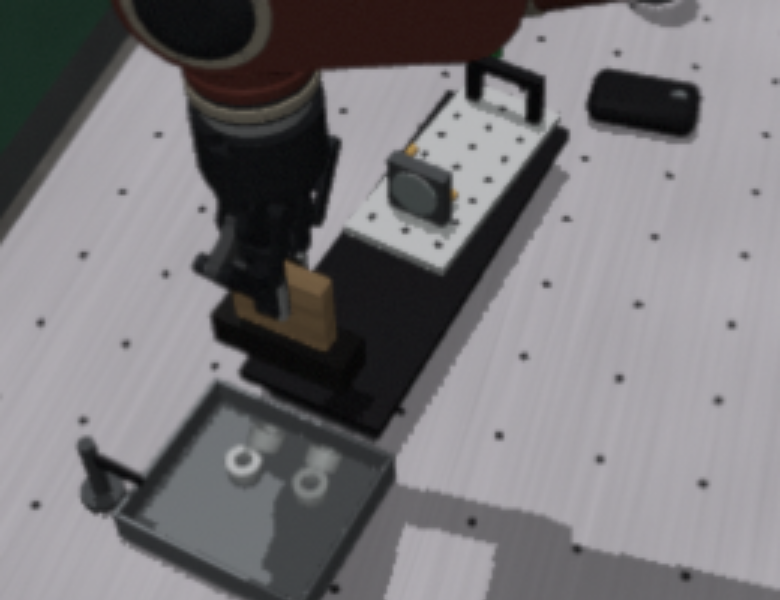

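Request:
{"api": "apply_moves", "payload": {
  "plan": [
    [0, 0.03, -0.033, 0, -0.08],
    [0, 0.06, -0.066, 0, -0.17],
    [0, 0.09, -0.099, 0, -0.26],
    [0, 0.12, -0.132, 0, -0.35],
    [0, 0.15, -0.165, 0, -0.44],
    [0, 0.176, -0.193, 0, -0.503],
    [0, 0.176, -0.193, 0, -0.503],
    [0, 0.176, -0.193, 0.03, -0.503],
    [0, 0.176, -0.193, 0.06, -0.503],
    [0, 0.176, -0.193, 0.08, -0.503],
    [0, 0.176, -0.193, 0.09, -0.503],
    [0, 0.176, -0.193, 0.09, -0.503]
  ]
}}

```text
t: 9.0
tool_pos: [0.4243, -0.036, 0.2415]
tool_rot: [0.504, -3.094, -0.005]
contact_force: [0.3, -0.2, -1.3]
opening: 0.0156
grip_force: 49.2
```

```bash
python3 -c "
from h import *
go(.425,-.0366,.0725,108.5)"
```

```text
pinch [ 0.4231 -0.0357  0.0868] ang 108.5 tilt [-0.0075  0.0021 -1.    ] -> shift [-0.0016 -0.0015  0.0143] roll 0.0
```

Request:
{"api": "apply_moves", "payload": {
  "plan": [
    [0, 0, 0, 0.005, 0],
    [0, 0, 0, 0.009, 0],
    [0, 0, 0, 0.012, 0],
    [0, 0, 0, 0.0145, 0],
    [0, 0, 0, 0.0145, 0],
    [0, 0, 0, 0.0145, 0],
    [0.04, 0, 0, 0.0145, 0],
    [0.085, 0, 0, 0.0145, 0],
    [0.085, 0, 0, 0.0145, 0],
    [0.085, 0, 0, 0.0145, 0],
    [0.085, 0, 0, 0.0145, 0],
    [0.085, 0, 0, 0.0145, 0]
  ]
}}

```text
t: 10.0
tool_pos: [0.426, -0.0365, 0.231]
tool_rot: [-0.505, 3.1, -0.0]
contact_force: [0.1, 0.7, -0.0]
opening: 0.0848
grip_force: 0.0
```

```bash
python3 -c "
from h import *
print(telemetry.get_obs()['opening'])
go(.5699,-.2103,.20,76.2)"
```

```text
0.0848099143282714
pinch [ 0.426  -0.0365  0.0763] ang 108.52 tilt [ 2.e-04 -1.e-04 -1.e+00] -> shift [-0.0813 -0.2105 -0.1236] roll 0.564
```

Request:
{"api": "apply_moves", "payload": {
  "plan": [
    [0.085, 0, 0, -0.03, 0],
    [0.085, 0, 0, -0.06, 0],
    [0.085, 0, 0, -0.09, 0],
    [0.085, 0, 0, -0.124, 0.0],
    [0.085, -0.015, -0.035, -0.124, 0.12],
    [0.085, -0.03, -0.07, -0.124, 0.24],
    [0.085, -0.044, -0.105, -0.124, 0.36],
    [0.085, -0.055, -0.14, -0.124, 0.48],
    [0.085, -0.07, -0.175, -0.124, 0.564],
    [0.085, -0.081, -0.21, -0.124, 0.564],
    [0.085, -0.081, -0.21, -0.124, 0.564],
    [0.085, -0.081, -0.21, -0.124, 0.564]
  ]
}}

```text
t: 11.0
tool_pos: [0.5701, -0.2114, 0.3539]
tool_rot: [-0.38, -3.117, -0.001]
contact_force: [-1.1, 0.7, -1.1]
opening: 0.0853
grip_force: 0.0
```

```bash
cat > f.py <<'E'
from h import *
np.set_printoptions(precision=4,suppress=True)
for c in ('wrist','top'):
    p,T=cam(c); X=cloud(p,T)
    def rect(n,lo,hi,zl,zh):
        m=((X>[*lo,zl])&(X<[*hi,zh])).all(1); Y=X[m]
        if len(Y)<10: print(c,n,len(Y)); return
        (k,s,a)=cv2.minAreaRect(Y[:,:2].astype(np.float32)); print(c,n,len(Y),np.array(k),np.array(s),a,'zmed',np.median(Y[:,2]))
    rect('grip',(.35,-.12),(.5,.05),.07,.095)
    rect('handle',(.5,-.26),(.65,-.18),.09,.115)
    rect('plate',(.48,-.3),(.72,-.0),.0505,.06)
    r=eyes.tip_of('plate_handle',p)
    if r: print(r[0]['confidence'],at_z(p,T,r[0]['point'],.096))
go(.5699,-.2103,.096,76.2)
E
python3 f.py
```

```text
wrist grip 871 [ 0.4502 -0.0286] [0.0213 0.018 ] 19.237730026245117 zmed 0.08410986394056716
wrist handle 1702 [ 0.5707 -0.2101] [0.012  0.0694] 76.31327819824219 zmed 0.10124062555604965
wrist plate 19904 [ 0.5909 -0.1306] [0.2004 0.0908] 76.17225646972656 zmed 0.05439670222374052
0.96 [ 0.5701 -0.2115  0.096 ]
top grip 321 [ 0.4259 -0.0366] [0.0698 0.016 ] 18.27098846435547 zmed 0.0853910860209528
top handle 131 [ 0.5557 -0.2069] [0.0121 0.0395] 76.746337890625 zmed 0.10007393793901143
top plate 2535 [ 0.5899 -0.1309] [0.1995 0.0907] 76.21295928955078 zmed 0.05377171974898465
0.56 [ 0.5745 -0.2084  0.096 ]
pinch [ 0.569  -0.2089  0.2003] ang 76.26 tilt [-0.0001  0.0001 -1.    ] -> shift [-0.0013 -0.0011  0.1043] roll 0.001
```

Request:
{"api": "apply_moves", "payload": {
  "plan": [
    [0.085, -0.002, -0.001, 0.03, 0],
    [0.085, -0.002, -0.001, 0.06, 0],
    [0.085, -0.002, -0.001, 0.085, 0],
    [0.085, -0.002, -0.001, 0.1, 0],
    [0.085, -0.002, -0.001, 0.104, 0],
    [0.085, -0.002, -0.001, 0.104, 0],
    [0.04, -0.002, -0.001, 0.104, 0],
    [0.025, -0.002, -0.001, 0.104, 0],
    [0.018, -0.002, -0.001, 0.104, 0],
    [0.015, -0.002, -0.001, 0.104, 0],
    [0.0, -0.002, -0.001, 0.104, 0],
    [0.0, -0.002, -0.001, 0.104, 0]
  ],
  "newtons": 80
}}

```text
t: 12.2
tool_pos: [0.5713, -0.2112, 0.2515]
tool_rot: [0.377, 3.118, 0.001]
contact_force: [1.7, 7.3, 4.4]
opening: 0.0117
grip_force: 4.4
```

Request:
{"api": "apply_moves", "payload": {
  "plan": [
    [0, 0, 0, 0, 0],
    [0, 0, 0, 0, 0],
    [0, 0, 0, 0, 0]
  ]
}}

```text
t: 12.45
tool_pos: [0.5714, -0.2113, 0.2517]
tool_rot: [0.377, 3.118, 0.0]
contact_force: [-0.8, 1.2, 4.6]
opening: 0.0104
grip_force: 79.0
```

```bash
cat > g.py <<'E'
from h import *
np.set_printoptions(precision=4,suppress=True)
o=telemetry.get_obs(); print(o['contact_force'],o['wrist_torque'],o['opening'],o['grip_force'])
M=R.from_rotvec(o['tool_rot']).as_matrix(); h=np.array(o['tool_pos'])+M[:,2]*ctrl.pinch_z
print('handle uv',uv(h))
p,T=cam('wrist'); X=cloud(p,T)
m=((X>[.48,-.3,.0505])&(X<[.72,.27,.06])).all(1); V=np.c_[(X[m][:,:2]-O)@U,(X[m][:,:2]-O)@D]
m=np.abs(V[:,0])<.065
k,s,a=cv2.minAreaRect(V[m].astype(np.float32)); print('plate uv',k,s,a)
for n in ('gauge_tip','plate_nose'):
    for r in eyes.tip_of(n,p)[:1]: print(n,round(r['confidence'],2),uv(at_z(p,T,r['point'],.05)))
m=X[:,2]>.03; V=np.c_[(X[m][:,:2]-O)@U,(X[m][:,:2]-O)@D,X[m][:,2]]
m=(V[:,1]>.24)&(V[:,1]<.33)&(V[:,0]>.05)&(V[:,0]<.097)&(V[:,2]>.045)
if m.sum()>5: print('pointer',m.sum(),np.percentile(V[m],[2,50,98],axis=0))
E
python3 g.py; python3 -c "
from h import *
go(*rv(0,-.159),.0955,79.7)"
```

```text
[-0.8223  1.169   4.5941] [0.2531 0.1115 0.0197] 0.010355825362757786 79.02673602104187
handle uv [ 0.0002 -0.1596]
plate uv (0.004051882773637772, -0.08079932630062103) (0.19408562779426575, 0.09056538343429565) 86.25191497802734
pinch [ 0.5716 -0.2113  0.097 ] ang 76.21 tilt [ 9.e-04 -1.e-04 -1.e+00] -> shift [0.0002 0.0006 0.0015] roll -0.061
```

Request:
{"api": "apply_moves", "payload": {
  "plan": [
    [0, 0.0005, 0.008, 0, -0.02],
    [0, 0.0012, 0.02, 0, -0.04],
    [0, 0.0021, 0.035, 0, -0.061],
    [0, 0.0031, 0.05, 0, -0.061],
    [0, 0.0043, 0.07, 0, -0.061],
    [0, 0.0055, 0.09, 0, -0.061],
    [0, 0.0067, 0.11, 0, -0.061],
    [0, 0.0079, 0.13, 0, -0.061],
    [0, 0.0092, 0.15, 0, -0.061],
    [0, 0.0104, 0.17, 0, -0.061],
    [0, 0.0116, 0.19, 0, -0.061],
    [0, 0.0116, 0.19, 0, -0.061]
  ]
}}

```text
t: 13.6
tool_pos: [0.6059, -0.0215, 0.2517]
tool_rot: [0.278, 3.127, 0.003]
contact_force: [2.3, 6.1, 5.2]
opening: 0.0102
grip_force: 79.5
```

```bash
python3 g.py; python3 -c "
from h import *
cv2.imwrite('pics/w5.png',cam('wrist')[0]['img'])
go(*rv(0,.099),.097,79.7)"
```

```text
[2.3181 6.125  5.2021] [ 0.945  -0.1762 -0.0698] 0.010169125834057305 79.53469634056091
handle uv [0.0004 0.0337]
plate uv (-0.0004936270415782928, 0.11269593983888626) (0.19397412240505219, 0.09015379101037979) 89.91268920898438
pinch [ 0.606  -0.0227  0.097 ] ang 79.74 tilt [ 0.0023  0.003  -1.    ] -> shift [0.0003 0.0669 0.0002] roll 0.0007
```

View pics/w5.png

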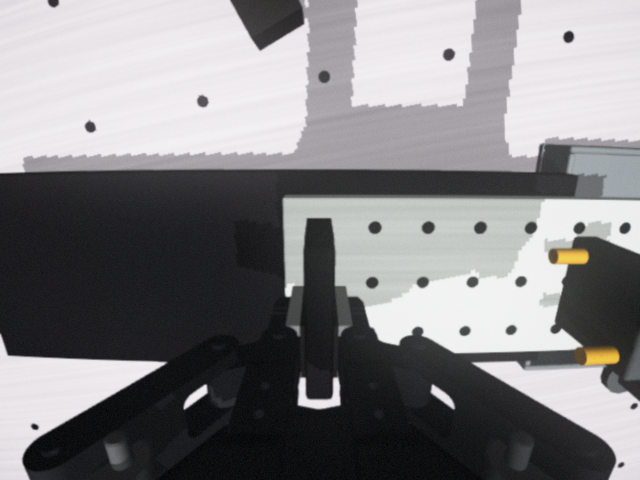

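Request:
{"api": "apply_moves", "payload": {
  "plan": [
    [0, 0, 0.01, 0, 0],
    [0, 0, 0.025, 0, 0],
    [0, 0, 0.04, 0, 0],
    [0, 0, 0.05, 0, 0],
    [0, 0, 0.054, 0, 0],
    [0, 0, 0.054, 0, 0],
    [0, 0, 0.054, 0, 0]
  ]
}}

```text
t: 14.38
tool_pos: [0.6152, 0.0283, 0.2517]
tool_rot: [0.281, 3.127, -0.002]
contact_force: [0.5, -0.3, 6.3]
opening: 0.0102
grip_force: 79.7
```

```bash
cat > k.py <<'E'
from h import *
import sys
np.set_printoptions(precision=4,suppress=True)
o=telemetry.get_obs(); print(o['contact_force'],o['wrist_torque'],o['grip_force'])
M=R.from_rotvec(o['tool_rot']).as_matrix(); h=np.array(o['tool_pos'])+M[:,2]*ctrl.pinch_z
print('handle uv',uv(h),h[2],'nose by handle',uv(h)[1]+.182)
ims=[]
for c in ('top','side'):
    p,T=cam(c); X=cloud(p,T); V=np.c_[(X[:,:2]-O)@U,(X[:,:2]-O)@D,X[:,2]]
    def pk(a,b,cc,d,e,f): return V[(V[:,0]>a)&(V[:,0]<b)&(V[:,1]>cc)&(V[:,1]<d)&(V[:,2]>e)&(V[:,2]<f)]
    Y=pk(.055,.095,.25,.31,.047,.06)
    if len(Y): print(c,'pointer',len(Y),np.percentile(Y,[2,50,98],axis=0).tolist())
    Y=pk(-.06,.06,.05,.31,.05,.062)
    k,s,a=cv2.minAreaRect(Y[:,:2].astype(np.float32)); B=cv2.boxPoints((k,s,a)); print(c,'plate',k,s,a,'corners v',np.sort(B[:,1]),'z',np.median(Y[:,2]))
    A=np.c_[Y[:,:2],np.ones(len(Y))]; print(' tilt',np.linalg.lstsq(A,Y[:,2],rcond=None)[0])
    for n in ('gauge_tip','plate_nose'):
        for r in eyes.tip_of(n,p)[:1]: print(c,n,round(r['confidence'],2),r['point'],uv(at_z(p,T,r['point'],.05)))
    g=[proj(p,T,[*rv(u,.281),.05])[0] for u in (.02,.1)]; q=np.mean(g,0).astype(int)
    w=p['img'][max(q[1]-24,0):q[1]+24,max(q[0]-32,0):q[0]+32]; ims.append(cv2.resize(w,(400,300),interpolation=cv2.INTER_CUBIC)); print(c,'crop at',q)
cv2.imwrite('pics/%s.png'%sys.argv[1],np.hstack(ims))
E
python3 k.py n1
```

```text
[ 0.5172 -0.3365  6.3375] [-0.1009  0.0455  0.0358] 79.70957636833191
handle uv [0.0006 0.0839] 0.0969954739472525 nose by handle 0.2658624695875842
top pointer 50 [[0.06398590883613794, 0.2789534753578533, 0.04893969348444834], [0.07932570986696477, 0.28141668285976956, 0.052262176735791366], [0.09425319877077107, 0.2848430077517707, 0.05757969849114731]]
top plate (-0.0019521564245224, 0.1769464612007141) (0.1803818941116333, 0.09018558263778687) 89.62905883789062 corners v [0.0865 0.087  0.2668 0.2674] z 0.05362996058501368
 tilt [-0.0007  0.0011  0.0535]
top gauge_tip 0.83 [166.6, 185.4] [0.0584 0.2847]
top plate_nose 0.81 [167.5, 218.5] [-0.0083  0.2689]
top crop at [168 185]
side pointer 59 [[0.06345956070223127, 0.27699447698699275, 0.04751344390109497], [0.07902705175789777, 0.28130268509866907, 0.05416553732150908], [0.09379633783708756, 0.28299457361011265, 0.05699300275518627]]
side plate (-0.0014587268233299255, 0.16568845510482788) (0.20079486072063446, 0.09242210537195206) 89.80748748779297 corners v [0.0651 0.0654 0.2659 0.2662] z 0.05400955096734622
 tilt [0.0016 0.0011 0.0539]
side gauge_tip 0.54 [224.9, 329.7] [0.0674 0.282 ]
side plate_nose 0.76 [259.1, 335.2] [-0.0013  0.2613]
side crop at [228 330]
```

View pics/n1.png

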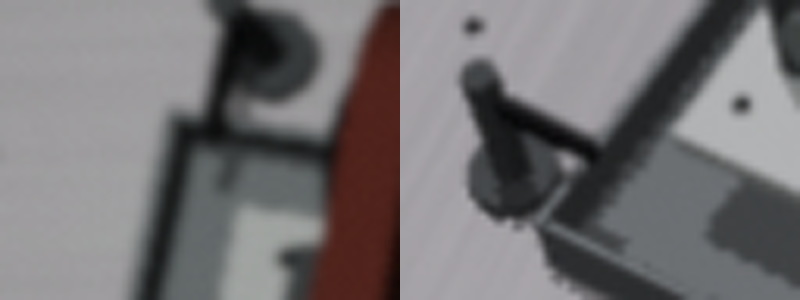

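Request:
{"api": "apply_moves", "payload": {
  "plan": [
    [0, -0.0005, 0.004, 0, 0],
    [0, -0.0005, 0.009, 0, 0],
    [0, -0.0005, 0.013, 0, 0],
    [0, -0.0005, 0.015, 0, 0],
    [0, -0.0005, 0.015, 0, 0],
    [0, -0.0005, 0.015, 0, 0]
  ]
}}

```text
t: 15.18
tool_pos: [0.6184, 0.042, 0.2518]
tool_rot: [0.282, 3.127, -0.005]
contact_force: [-1.1, -4.8, 6.8]
opening: 0.0103
grip_force: 79.8
```

```bash
python3 k.py n2
python3 - <<'E'
from h import *
go(*rv(0,.099),.097,79.7)
p,T=cam('side'); X=cloud(p,T); V=np.c_[(X[:,:2]-O)@U,(X[:,:2]-O)@D,X[:,2]]
# edge angles from side view: riser long edge (u<0), plate near edge
for n,z0,z1,a,b in (('riser',.038,.0485,-.13,.06),('plate',.0505,.06,.09,.27)):
    P=[]
    for v in np.arange(a,b,.01):
        s=V[(np.abs(V[:,1]-v)<.005)&(V[:,2]>z0)&(V[:,2]<z1)&(np.abs(V[:,0])<.07)]
        if len(s)>5: P.append((v,s[:,0].min()))
    P=np.array(P); k=np.polyfit(P[:,0],P[:,1],1); print(n,len(P),'slope deg',np.degrees(k[0]),'rms',np.std(P[:,1]-np.polyval(k,P[:,0])))
E
```

```text
[-1.0892 -4.8368  6.7623] [-0.7191  0.12    0.0907] 79.79210615158081
handle uv [0.0013 0.0975] 0.09709710274489966 nose by handle 0.27952701959837056
top pointer 56 [[0.06414389599862103, 0.2785409345081853, 0.04736396747560838], [0.07884186736499071, 0.28086236639165685, 0.05312802561065111], [0.09485432438957074, 0.2846551196955064, 0.05623781241638228]]
top plate (-0.0005325600504875183, 0.1933303326368332) (0.08911566436290741, 0.17493440210819244) 0.383606880903244 corners v [0.1056 0.1062 0.2805 0.2811] z 0.05346092048030848
 tilt [-0.0047 -0.0004  0.0536]
top gauge_tip 0.49 [166.9, 183.1] [0.0632 0.2851]
top plate_nose 0.58 [161.9, 214.4] [-0.0019  0.2817]
top crop at [168 185]
side pointer 57 [[0.06328719945632241, 0.27751155087180174, 0.04782806124663107], [0.07937816002257772, 0.2811833215456683, 0.0543194214057835], [0.09392860265935955, 0.28331371616557255, 0.057487830975975165]]
side plate (-0.00011056289076805115, 0.17859748005867004) (0.09223669767379761, 0.2013443112373352) 0.05435371398925781 corners v [0.0779 0.078  0.2792 0.2793] z 0.0540947392714764
 tilt [0.0016 0.0019 0.0538]
side gauge_tip 0.85 [225.7, 330.6] [0.0647 0.2829]
side plate_nose 0.61 [388.8, 260.5] [-0.1612 -0.0368]
side crop at [228 330]
pinch [0.6187 0.0414 0.0971] ang 79.69 tilt [ 0.0015 -0.0033 -1.    ] -> shift [0.0014 0.0015 0.0001] roll -0.0001
riser 19 slope deg -0.034725869732198426 rms 0.0003514090580561741
plate 18 slope deg 0.046700206810174595 rms 0.00043519684582921125
```

View pics/n2.png

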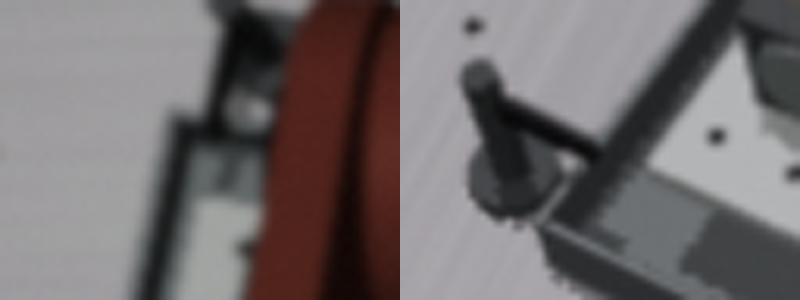

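Request:
{"api": "apply_moves", "payload": {
  "plan": [
    [0, 0, 0.001, 0, 0],
    [0, 0, 0.001, 0, 0],
    [0, 0, 0.001, 0, 0],
    [0, 0, 0.001, 0, 0],
    [0, 0, 0.001, 0, 0],
    [0, 0, 0.001, 0, 0]
  ]
}}

```text
t: 16.03
tool_pos: [0.6186, 0.0426, 0.2519]
tool_rot: [0.282, 3.127, -0.006]
contact_force: [-1.2, -6.3, 6.1]
opening: 0.0103
grip_force: 79.9
```

```bash
python3 k.py n3|grep -v tip
python3 - <<'E'
from h import *
p,T=cam('side'); X=cloud(p,T); m=((X>[.35,-.12,.07])&(X<[.5,.05,.095])).all(1); Y=X[m]
print('sweeper',len(Y),cv2.minAreaRect(Y[:,:2].astype(np.float32)) if len(Y) else '')
cv2.imwrite('pics/sidefin.png',cv2.resize(p['img'][170:395,180:440],(780,675))[:600])
E
```

```text
[-1.178  -6.3203  6.106 ] [-0.9282  0.2746  0.0039] 79.86133217811584
handle uv [0.0013 0.098 ] 0.09719517012939169 nose by handle 0.28002256379167323
top pointer 55 [[0.06404753555140448, 0.2789463023511605, 0.04778604199824217], [0.08033460343016019, 0.280977012211695, 0.05274685643867083], [0.0945835838512127, 0.28495702107876525, 0.05667942003933764]]
top plate (-0.0014871098101139069, 0.19397367537021637) (0.1741686314344406, 0.08985067903995514) 89.46622467041016 corners v [0.1065 0.1073 0.2806 0.2815] z 0.05358798119771191
 tilt [-0.0006 -0.0031  0.0543]
top plate_nose 0.69 [159.8, 214.8] [-0.0034  0.2857]
top crop at [168 185]
side pointer 56 [[0.06373118618035072, 0.277227665749967, 0.04752716165827035], [0.07795810888897883, 0.2809429608415389, 0.053286520115492064], [0.09334748977974991, 0.28260288166705494, 0.05625545394691921]]
side plate (-0.00025140121579170227, 0.1792994737625122) (0.20210714638233185, 0.09206519275903702) 89.50695037841797 corners v [0.0779 0.0786 0.28   0.2807] z 0.0540507323831908
 tilt [0.0025 0.     0.0541]
side plate_nose 0.64 [255.3, 341.9] [-0.0027  0.2776]
side crop at [228 330]
sweeper 318 ((0.42523518204689026, -0.035749632865190506), (0.07031521201133728, 0.01952585205435753), 17.272096633911133)
```

View pics/sidefin.png

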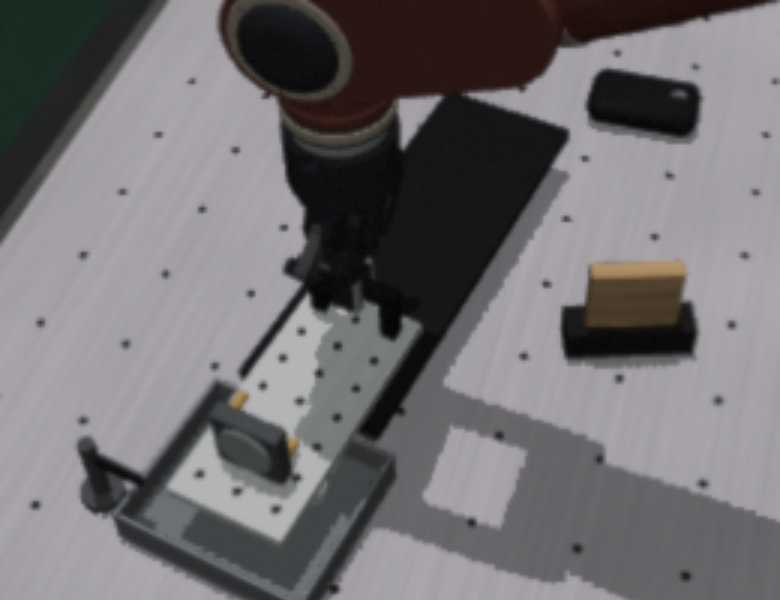

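```bash
python3 -c "
from station import ctrl
print(ctrl.finish_job())"
```

```text
the job is handed in; nothing more can be done
None
```

The job is handed in. All four collars are in the tray and the sweeper stands upright on the table. The plate is still held flat, level and square on the riser, its leading edge within about 1 mm of the pointer by my camera measurements.

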